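# Brush out the open spice jar

## Task

Lift the jar brush out of its stand, dip its bristle head right down into the open glass jar on the turntable (to the bottom or nearly so), then tap the tip of the brush gently on the floor of the red soy dish to knock it clean. Keep hold of the brush for both, then hang it back upright by its collar in the fork of its stand and let go. Leave the jars, the dish, the loose cap and the bottle opener standing or lying where they are.

Things in the scene. Friction and masses are not known exactly. Their poses are not given: they have to be found in the camera images.
- brush: Jar brush hanging upright in the stand: orange square handle (20 x 20 mm, sides along its x and y, 5 to 64 mm above the origin), white collar disc (36 mm diameter, 5 mm thick), steel shaft (8 mm diameter), blue bristle head (25 mm diameter, 60 to 115 mm below, springs up to 8 mm upward at 2 to 7 N). 60 g. Origin: on the axis at the collar's underside; z up; x, y start as the stand's.
- brush_tip (a point): Centre of the flat lower end of the bristle head, 115 mm below the brush's origin when nothing presses on it.
- stand: Fixed grey stand: foot plate 105 x 80 x 8 mm; 14 mm post 42 mm behind the notch; on top a flat fork 5 mm thick, 44 mm wide, upper face 150 mm above the shelf. Slot 18 mm wide, open to the stand's -x; mouth 30 mm before the notch point, closed end 7 mm behind it. The bristle head does not fit through the slot: lift the collar, slide out level. Origin: on the shelf under the notch point; z up.
- notch (a point): Point on the fork's upper face, on the slot's centre line, where the underside of the brush's collar rests; axes as the stand's (the slot opens to -x).
- open_jar: Empty clear glass jar without cap, thin dark green lines round its rim and foot, standing on the turntable: outer diameter 62 mm, 95 mm high, neck outer diameter 54 mm, mouth 48 mm inside diameter, inner floor 5 mm above the origin. About 190 g. Origin: centre of the underside; z up.
- capped_jar: The same jar closed with a steel shaker cap (60 mm diameter), 101 mm high over all, standing on the other side of the turntable. Leave alone. Origin: centre of the underside.
- turntable: Clear plastic spice turntable, 230 mm diameter, on a fixed grey foot; the jars stand on its disc, 20 mm above the shelf; the rim reaches 30 mm. The disc turns if pushed. Origin: on the shelf at its axis.
- dish: Red ceramic soy dish, round, rim outer diameter 92 mm, 20 mm high, flat inner floor about 60 mm across and 5 mm above the origin. About 140 g, loose on the shelf. Origin: centre of the underside; z up.
- loose_cap: Steel shaker cap of the open jar, lying on the shelf, 60 mm diameter, 18 mm high. Leave alone. Origin: centre of the underside.
- opener: Flat stainless bottle opener, 145 x 36 x 5 mm, long along its own y. Leave alone. Origin: middle of its underside.
Mind the look-alikes: they are no part of the job. There is more than one size of the brush; the one meant has the size given above.

How it is judged:
On the way, in this order (a step that is already met when the one before it is completed fails the run):
1. the brush, held in the fingers, is dipped into the open jar: its tip at most 15 mm above the inner floor and within 24 mm of the jar's axis (contact force between the fingers and brush above 1 N and z of brush_tip in the frame of open_jar below 0.02 m and horizontal distance between brush_tip and open_jar below 0.024 m), for 0.1 s.
2. the held brush touches the floor of the red dish with its tip (tip within 32 mm of the dish's axis and less than 10 mm above its floor) (contact force between the fingers and brush above 1 N and contact force between brush and dish above 0.2 N and z of brush_tip in the frame of dish below 0.015 m and horizontal distance between brush_tip and dish below 0.032 m), for 0.04 s.
At the end, for the whole second after the job is handed in: The brush hangs released and still in the fork, upright within 0.12 rad, its collar resting on it (-4 to +6 mm) within 18 mm of the notch point; both jars, dish, loose cap and opener are within 30 mm of where they started and upright within 0.15 rad (distance between brush and notch below 0.018 m and z of brush in the frame of notch between -0.004 and 0.006 m and angle between brush's own z axis and vertical below 0.12 rad and linear speed of brush below 0.03 m/s and contact force between the fingers and brush below 0.1 N and distance of each of open_jar, capped_jar, dish, loose_cap, opener from where it was at the start of the episode below 0.03 m and angle between each of open_jar, capped_jar, dish, loose_cap, opener's own z axis and vertical below 0.15 rad); the robot touches nothing.
It fails at once if a jar is pushed more than 30 mm from its place or tipped by more than 0.3 rad (distance of any of open_jar, capped_jar from where it was at the start of the episode above 0.03 m or angle between any of open_jar, capped_jar's own z axis and vertical above 0.3 rad).
It fails at once if the red dish is pushed more than 30 mm from its place or tipped by more than 0.3 rad (distance of dish from where it was at the start of the episode above 0.03 m or angle between dish's own z axis and vertical above 0.3 rad).
It fails at once if the loose cap or the bottle opener is pushed more than 30 mm from its place or tipped by more than 0.3 rad (distance of any of loose_cap, opener from where it was at the start of the episode above 0.03 m or angle between any of loose_cap, opener's own z axis and vertical above 0.3 rad).
It fails at once if the brush is driven into the open jar with more than 40 N (contact force between brush and open_jar above 40 N).
It fails at once if the brush is driven into the red dish with more than 40 N (contact force between brush and dish above 40 N).
It also fails if it takes over 54 s, if anything falls off the work surface, if the arm or the gripper's body presses on something with over 40 N, if the wrist force passes 120 N, or if a joint passes its speed limit or range.

## Robot

A 6-joint arm with a two-finger parallel gripper is mounted at the origin on the work surface. World frame = base frame: x ahead of the robot, y to its left, z up, the work surface at z = 0. Lengths are in m, angles in rad, forces in N, time in s.
With the tool pointing down it reaches from about 0.225 to 0.875 m from the base axis. Payload 3.4 kg.
Tool frame: the origin (TCP) lies at the very end of the fingers, on their centre line; the grasp point (between the pads) lies 19 mm behind it (arm.grip_depth is the distance from the TCP to the grasp point, in m); z points along the fingers, y is the line along which they close (so a half turn about z gives the same grasp; the last joint's range is limited). The gripper opens to 85 mm and grips with 20 to 120 N. Pads are 22 mm wide; open, the fingers measure 114 mm over their backs; the gripper's body (76 mm by 85 mm) begins 54 mm behind the grasp point. The pads swing forward as they close: fully open they stand 13 mm farther back than shut.
Start: joints at [0.996, 0.276, 1.505, -0, 1.361, -0.121], TCP at [0.252, 0.517, 0.231] pointing down, gripper open.
Joint ranges: [-2.89, 2.89], [-0.75, 2.08], [0.22, 2.7], [-1.18, 4.32], [0.11, 2.71], [-2.7, 2.7]. Speed limits (rad/s): [2.57, 2.57, 3.14, 3.14, 3.14, 3.14].

## Interface

Orientations are given as a unit quaternion [x, y, z, w].
In Python, from rig import arm, viewer, ticket gives the robot as it stands. The module is installed in compiled form; this text tells all that it offers.
- The arm moves only by the shell command python3 -m handwheel 'ROWS' [FORCE]. ROWS is JSON, one flat list of numbers, 7 for each row, row after row: the shift along the tool's x, y, z each as a share of 0.3 m, from -1 to 1, then the turn, a rotation vector about the tool's x, y, z each as a share of 45 degrees, from -1 to 1, then the opening, from 0 (shut) to 1 (fully open). In form: [x, y, z, ax, ay, az, hand, x, y, z, ax, ay, az, hand, ...]. A call has 1 to 20 rows; each row is the pose to reach, as a shift and turn from the pose commanded when the call began, along the tool's axes at that moment; what a row does not reach only later rows make up. A row lasts 1/12 s, in which the tool goes at most 41.7 mm and 7.16 degrees, less where a joint would pass 70% of its speed; a pose out of reach is approached as far as the arm can. A call with a number of a shift or a turn outside -1 to 1 is refused whole. A call with a gripper value outside its range is refused whole. The fingers move at their own pace and stop on an object; FORCE is the grip in N (left out, the last holds). Time passes only in rows, so rows that repeat a pose let the fingers close. It gives the time, the measured TCP pose, the force, the opening and the grip force at its end, in the units of the state.
- arm.observe(): the state, without advancing time (a new reading comes with each control period).
- viewer.snapshot(name): name is "scene" or "side" or "wrist"; returns a dict with "color" (384x512x3 uint8, red, green, blue), "depth" (384x512 float32, m along the optical axis (not along the pixel's ray), 0 where there is no reading), "fx", "fy", "cx", "cy" (pixels), "eye" and "attitude" of the camera in the world. Camera axes: x right, y up, looking along -z (the intrinsics and any distortion apply to the point x, -y, -z); pixel columns grow to the right and rows downward; lengths in m; the calibration is good to about 2 mm. A picture is of the moment at which its call begins.
- ticket.hand_in(): hands the job in; it is judged then, once.
The state is a dict: "t": time; "joint_pos": joint angles; "joint_vel": joint speeds; "joint_efforts": joint torques, N m; "ee_pos": TCP position; "tool_rot": TCP orientation; "force": force on the tool from outside, world axes, zero at the start; "wrist_torque": the same for the moment, N m; "opening": finger opening in m; "grasp_force": force on a finger pad.
Only numpy, scipy, OpenCV 4.12 (cv2) and the standard library are available. Lean on these libraries where they do the work, as an engineer would, in place of code of your own. Each camera call takes 0.05 s, during which the arm holds its last target. There are 200 camera calls.

## Working session

There is one attempt and no reset: what is moved stays moved. The work goes in short steps, Python scripts to look and compute and a shell command to move; the robot and the scene stay as the last step left them, time stands still between calls to the robot, and variables do not carry over. Pictures are saved under pics/ and viewed, at most 11 in all, crops included, and the job is handed in when it is done.

```bash
mkdir -p pics
cat > h.py <<'E'
import numpy as np, cv2
from rig import arm, viewer, ticket
from scipy.spatial.transform import Rotation as R
def snap(n):
    s=viewer.snapshot(n); np.savez(f'{n}.npz',**{k:np.array(v) for k,v in s.items()}); return s
def rot(s):
    a=np.array(s['attitude'],float); return a.reshape(3,3) if a.size==9 else R.from_quat(a).as_matrix()
def pts(s):
    d=np.array(s['depth']); v,u=np.mgrid[:d.shape[0],:d.shape[1]]
    c=np.stack([(u-s['cx'])/s['fx']*d,-(v-s['cy'])/s['fy']*d,-d],-1)
    return c@rot(s).T+np.array(s['eye'])
def ray(s,u,v):
    return rot(s)@np.array([(u-s['cx'])/s['fx'],-(v-s['cy'])/s['fy'],-1.]),np.array(s['eye'])
def onplane(s,u,v,z):
    r,e=ray(s,u,v); return e+r*(z-e[2])/r[2]
def save(s,name,crop=None,k=1):
    im=cv2.cvtColor(np.array(s['color']),cv2.COLOR_RGB2BGR)
    if crop: im=im[crop[1]:crop[3],crop[0]:crop[2]]
    cv2.imwrite(f'pics/{name}.png',cv2.resize(im,None,fx=k,fy=k,interpolation=cv2.INTER_CUBIC))
E
python3 - <<'E'
from h import *
for n in('scene','side'):
    s=snap(n); save(s,n); print(n,s['eye'],s['attitude'],s['fx'],s['cx'],[k for k in s])
print(arm.observe())
E
```

```text
scene [1.18529527 0.0429188  0.58163879] [0.26629381 0.3266876  0.7025124  0.57344498] 368.265222269901 262.2647663384506 ['color', 'depth', 'fx', 'fy', 'cx', 'cy', 'eye', 'attitude']
side [0.38964259 0.52887563 0.80056746] [-0.06875215  0.36240589  0.91059789 -0.18640436] 419.8089972077176 247.54422297814688 ['color', 'depth', 'fx', 'fy', 'cx', 'cy', 'eye', 'attitude']
{'t': 0.1, 'joint_pos': array([ 9.96009146e-01,  2.76493790e-01,  1.50603295e+00, -4.41966346e-05,
        1.36068900e+00, -1.20970987e-01]), 'joint_vel': array([ 0.0001011 , -0.00200871, -0.00342471,  0.00013888, -0.00079281,
       -0.00051632]), 'joint_efforts': array([ 2.39587698e-04, -4.17698765e+01, -2.46404672e+01, -5.67484476e-04,
        5.76539256e-03, -2.38444477e-05]), 'ee_pos': array([0.25181765, 0.51638669, 0.23053733]), 'tool_rot': array([ 2.24961375e-01,  9.74367344e-01, -7.70296282e-04, -2.56344625e-04]), 'force': array([-0.05999795, -0.3246441 , -0.48285618]), 'wrist_torque': array([0.00770108, 0.0198239 , 0.01263766]), 'grasp_force': 0.0, 'opening': 0.08563443467039417}
```

View pics/scene.png

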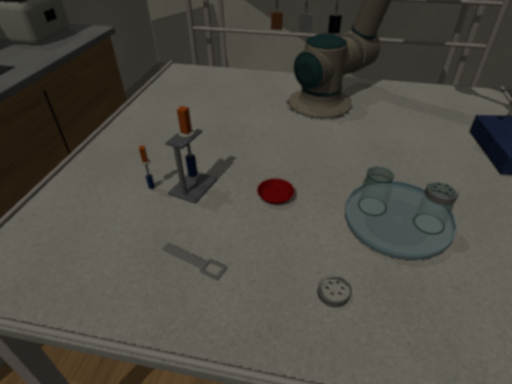

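View pics/side.png

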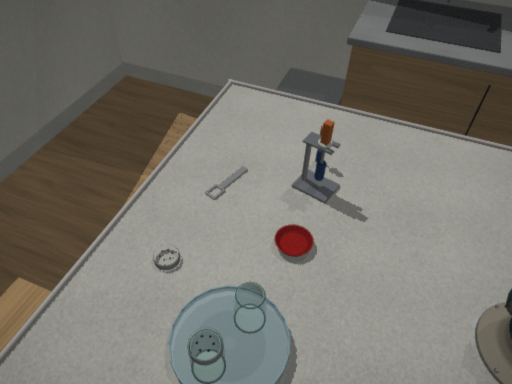

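Scene view: brush in the stand, handle at (184,120) and bristles at (191,165); a smaller orange and blue brush at (146,165) stands apart and is the look-alike. The dish is at (276,191), the open jar at (378,175)/(372,206), the capped jar at (440,190), the cap at (335,291) and the opener at (195,260). In the side view the stand brush is at (327,132), the dish at (294,241), the open jar rim at (250,295) and the capped jar at (206,345).

Run:
```python
from h import *
S={n:dict(np.load(n+'.npz')) for n in('scene','side')}
for n,s in S.items():
    P=pts(s); hsv=cv2.cvtColor(s['color'],cv2.COLOR_RGB2HSV); H,Sa,V=[hsv[...,i].astype(int) for i in range(3)]
    onT=(P[...,0]>0.1)&(P[...,0]<1.1)&(P[...,2]>-.05)&(s['depth']>0)
    for nm,m in dict(orange=(H>4)&(H<16)&(Sa>180)&(V>80),blue=(H>105)&(H<130)&(Sa>120),red=((H<4)|(H>175))&(Sa>180)).items():
        k,l,st,c=cv2.connectedComponentsWithStats((m&onT).astype(np.uint8))
        for i in range(1,k):
            if st[i,4]<15: continue
            q=P[l==i]; print(n,nm,st[i],c[i].round(1),'med',np.median(q,0).round(3),'lo',np.percentile(q,3,axis=0).round(3),'hi',np.percentile(q,97,axis=0).round(3))
    # fork top: points with z in 0.14..0.155 ; foot plate z 0.004..0.012 grey
    m=(P[...,2]>.143)&(P[...,2]<.156)&onT&(Sa<90)&(P[...,1]<-0.1)
    if n=='side' or 1:
        v,u=np.nonzero(m); 
        if len(v): q=P[m]; print(n,'fork',len(v),u.min(),u.max(),v.min(),v.max(),np.median(q,0).round(3),q.min(0).round(3),q.max(0).round(3))
    if len(v)>10: print(cv2.minAreaRect((q[:,:2]*1000).astype(np.float32)))
    print('table z',np.median(P[250:300,60:120,2]))
save(S['scene'],'c1',(120,90,240,210),6)
save(S['side'],'c2',(280,100,360,210),7) if 0 else save(S['side'],'c2',(270,105,370,205),6)
```

```text
scene orange [178 107   9   5  27] [182.  108.9] med [ 0.523 -0.268  0.213] lo [ 0.513 -0.274  0.211] hi [ 0.527 -0.26   0.214]
scene blue [ 471  116   41   58 1607] [495.5 139.7] med [0.211 0.489 0.054] lo [0.116 0.465 0.01 ] hi [0.318 0.538 0.06 ]
scene blue [187 157  10  19 134] [191.1 166. ] med [ 0.527 -0.264  0.068] lo [ 0.521 -0.272  0.041] hi [ 0.531 -0.257  0.089]
scene blue [147 176   6  12  42] [149.8 181.5] med [ 0.551 -0.367  0.023] lo [ 0.546 -0.371  0.006] hi [ 0.553 -0.364  0.036]
scene red [258 179  36  25 662] [275.5 190.9] med [ 0.505 -0.063  0.005] lo [ 0.477 -0.1    0.002] hi [ 0.557 -0.026  0.019]
scene fork 373 165 202 129 149 [ 0.539 -0.266  0.149] [ 0.491 -0.302  0.143] [ 0.572 -0.239  0.156]
((527.1756591796875, -270.09228515625), (45.960243225097656, 81.35016632080078), 76.4920654296875)
table z -0.0010973173565939631
side orange [324 121   9  22  66] [328.9 128. ] med [ 0.511 -0.262  0.211] lo [ 0.508 -0.271  0.167] hi [ 0.524 -0.257  0.215]
side blue [315 151  10  29 154] [319.5 167.4] med [ 0.519 -0.26   0.064] lo [ 0.508 -0.367  0.015] hi [ 0.547 -0.255  0.091]
side red [276 226  37  30 852] [293.7 240.2] med [ 0.516 -0.07   0.007] lo [ 0.478 -0.102  0.003] hi [ 0.552 -0.028  0.02 ]
side fork 338 302 339 132 154 [ 0.535 -0.263  0.15 ] [ 0.485 -0.301  0.145] [ 0.572 -0.238  0.156]
((527.3812255859375, -270.23297119140625), (47.31709289550781, 80.41156768798828), 75.73741912841797)
table z 0.0004035727757537022
```

View pics/c1.png

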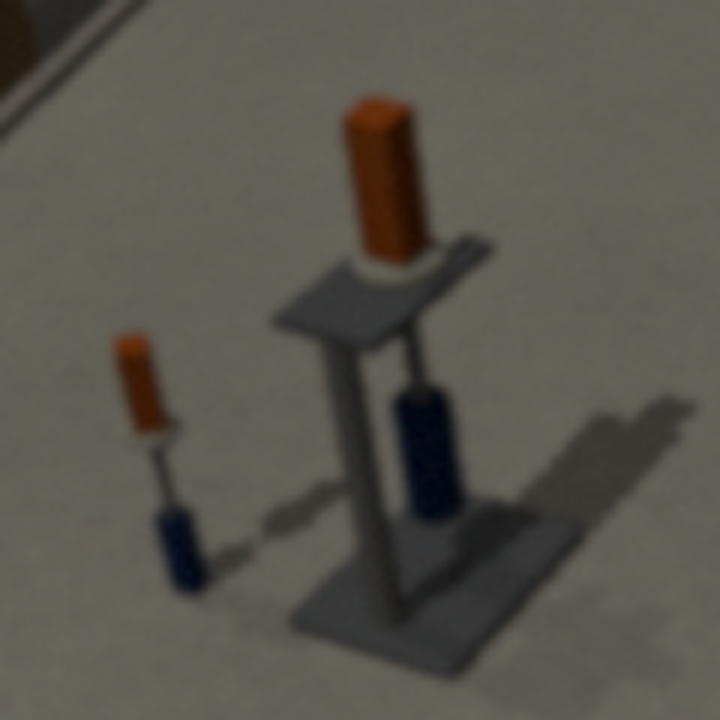

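View pics/c2.png

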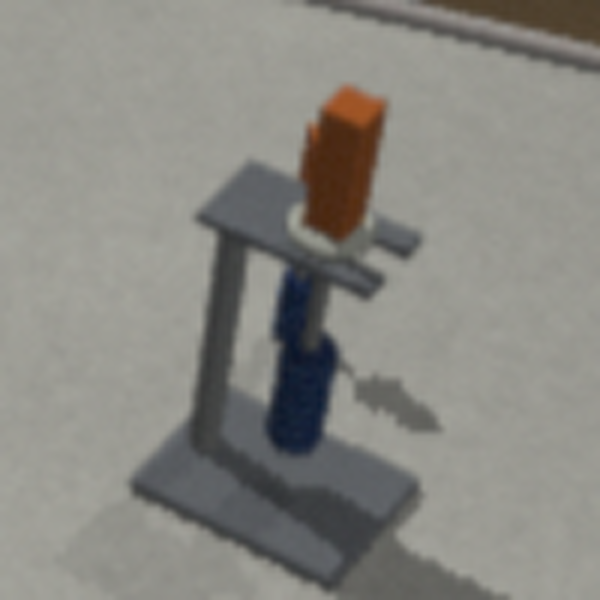

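Chosen brush: the large one at scene (184,120)–(191,165), because it hangs by its collar in the fork with its handle top at z≈0.214. The small one at (146,165) stands on the table with its top at about 0.1, so I rejected it. The crops confirm this; the fork opens away from the post, towards -x/+y. Next I'll find the dish and jar.

Run:
```python
from h import *
S={n:dict(np.load(n+'.npz')) for n in('scene','side')}
for n,s in S.items():
    P=pts(s); hsv=cv2.cvtColor(s['color'],cv2.COLOR_RGB2HSV); H,Sa,V=[hsv[...,i].astype(int) for i in range(3)]
    red=((H<5)|(H>174))&(Sa>150)&(P[...,0]>.4)&(P[...,0]<.65)
    c=max(cv2.findContours(red.astype(np.uint8),0,1)[0],key=cv2.contourArea)[:,0]
    q=np.array([onplane(s,u,v,.019)[:2] for u,v in c]); q=q
    print(n,'dish',cv2.minEnclosingCircle((q*1000).astype(np.float32)))
    t=P[red&(P[...,2]>.014)][:,:2]; print('rim pts',cv2.minEnclosingCircle((t*1000).astype(np.float32)))
    for nm,z,uv in [('rim',.115,dict(scene=(379,174),side=(250,295))[n]),('foot',.021,dict(scene=(372,206),side=(250,319))[n]),('caprim',.121,dict(scene=(441,192),side=(206,346))[n]),('capfoot',.021,dict(scene=(432,224),side=(208,366))[n]),('table',.03,dict(scene=(400,219),side=(231,343))[n])]:
        print(n,nm,onplane(s,*uv,z).round(3))
save(S['scene'],'j1',(335,155,465,260),5); a=cv2.imread('pics/j1.png')
save(S['side'],'j2',(160,275,300,384),5)
b=cv2.imread('pics/j2.png'); b=cv2.resize(b,None,fx=.55,fy=.55);a=cv2.resize(a,None,fx=.59,fy=.59)
h=min(a.shape[0],b.shape[0]); cv2.imwrite('pics/j.png',np.hstack([a[:h],b[:h]])); print(a.shape,b.shape)
```

```text
scene dish ((518.8385620117188, -61.66315460205078), 45.35993576049805)
rim pts ((517.0792846679688, -61.237892150878906), 45.49538040161133)
scene rim [0.537 0.159 0.115]
scene foot [0.532 0.162 0.021]
scene caprim [0.58  0.273 0.121]
scene capfoot [0.565 0.287 0.021]
scene table [0.572 0.218 0.03 ]
side dish ((514.570068359375, -62.436256408691406), 44.47896957397461)
rim pts ((514.0723876953125, -62.583431243896484), 44.91535186767578)
side rim [0.532 0.162 0.115]
side foot [0.531 0.161 0.021]
side caprim [0.562 0.282 0.121]
side capfoot [0.567 0.277 0.021]
side table [0.544 0.225 0.03 ]
(310, 384, 3) (300, 385, 3)
```

View pics/j.png

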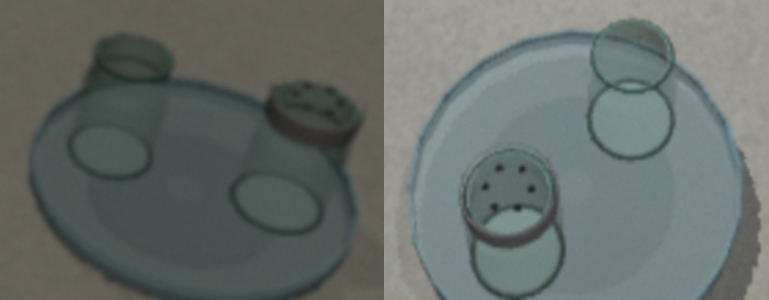

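Both views agree to within a few mm: jar ≈ (0.533, 0.161), dish ≈ (0.516, -0.062), notch ≈ (0.517, -0.267), stand yaw ≈ -14°. Moving.

```bash
cat >> h.py <<'E'
def go(x,y,z,xang=None,cmd=None):
    o=arm.observe(); A=R.from_quat(o['tool_rot']); d=A.inv().apply(np.array([x,y,z])-o['ee_pos'])
    print('share',(d/.3).round(3),'t',round(o['t'],2),'pos',o['ee_pos'].round(4),'F',o['force'].round(1),'open',round(o['opening'],4),'grip',round(float(o['grasp_force']),1))
    if xang is not None:
        a=np.deg2rad(xang); T=np.array([[np.cos(a),np.sin(a),0],[np.sin(a),-np.cos(a),0],[0,0,-1]]).T
        print('turn',(np.rad2deg((A.inv()*R.from_matrix(T)).as_rotvec())/45).round(3))
E
python3 -m handwheel '[-0.97,-0.98,-0.23,0,0,-0.26,1,-0.97,-0.98,-0.23,0,0,-0.26,1,-0.97,-0.98,-0.23,0,0,-0.26,1,-0.97,-0.98,-0.23,0,0,-0.26,1,-0.97,-0.98,-0.23,0,0,-0.26,1,-0.97,-0.98,-0.23,0,0,-0.26,1,-0.97,-0.98,-0.23,0,0,-0.26,1,-0.97,-0.98,-0.23,0,0,-0.26,1,-0.97,-0.98,-0.23,0,0,-0.26,1,-0.97,-0.98,-0.23,0,0,-0.26,1,-0.97,-0.98,-0.23,0,0,-0.26,1,-0.97,-0.98,-0.23,0,0,-0.26,1,-0.97,-0.98,-0.23,0,0,-0.26,1]'
python3 -c "
from h import *
go(.517,-.267,.3,165.8)"
```

```text
t: 1.18
ee_pos: [0.3844, 0.1251, 0.2999]
tool_rot: [0.125, 0.992, 0.0, -0.001]
force: [0.6, 0.4, -0.8]
opening: 0.0853
grasp_force: 0.0
share [-0.753 -1.156 -0.002] t 1.18 pos [0.3844 0.1251 0.2999] F [ 0.6  0.4 -0.8] open 0.0853 grip 0.0
turn [ 0.001 -0.002 -0.004]
```

```bash
python3 -m handwheel '[-0.75,-1,0,0,0,0,1,-0.75,-1,0,0,0,0,1,-0.75,-1,0,0,0,0,1,-0.75,-1,0,0,0,0,1,-0.75,-1,0,0,0,0,1,-0.75,-1,0,0,0,0,1,-0.75,-1,0,0,0,0,1,-0.75,-1,0,0,0,0,1,-0.75,-1,0,0,0,0,1,-0.75,-1,0,0,0,0,1,-0.75,-1,0,0,0,0,1]'
python3 - <<'E'
from h import *
go(.517,-.267,.3,165.8)
s=snap('wrist'); save(s,'w1'); print(s['eye'])
P=pts(s); hsv=cv2.cvtColor(s['color'],cv2.COLOR_RGB2HSV); H,Sa,V=[hsv[...,i].astype(int) for i in range(3)]
m=(H>4)&(H<16)&(Sa>150)&(P[...,2]>.205)&(P[...,2]<.225)
q=P[m]; print('top',len(q),cv2.minAreaRect((q[:,:2]*1000).astype(np.float32)))
m=(P[...,2]>.144)&(P[...,2]<.1535)&(Sa<90); q=P[m]; print('fork',len(q),cv2.minAreaRect((q[:,:2]*1000).astype(np.float32)))
E
```

```text
t: 2.1
ee_pos: [0.5299, -0.2206, 0.2984]
tool_rot: [0.124, 0.992, 0.001, -0.001]
force: [-0.9, -0.3, -0.2]
opening: 0.0853
grasp_force: 0.0
share [ 0.003 -0.16  -0.006] t 2.1 pos [ 0.5299 -0.2206  0.2984] F [-0.9 -0.3 -0.2] open 0.0853 grip 0.0
turn [ 0.002 -0.004 -0.002]
[ 0.45320373 -0.20078306  0.44092462]
top 463 ((514.9873046875, -267.2584533691406), (19.50318145751953, 19.616605758666992), 75.5640640258789)
fork 1824 ((525.1980590820312, -270.2090759277344), (44.11412048339844, 80.40716552734375), 76.45208740234375)
```

View pics/w1.png

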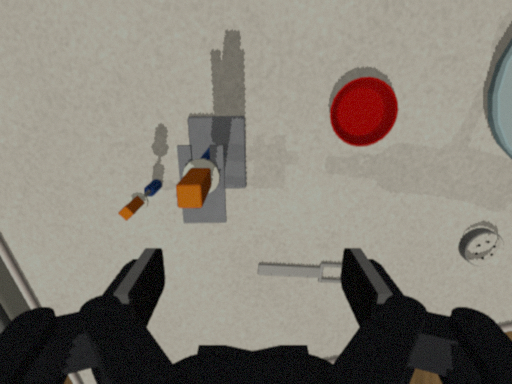

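The wrist view shows the brush from above at (195,185) in the fork, aligned with the tool. The dish is at (364,111) and the small look-alike is off to the left at (140,200). Moving over, descending and closing.

```bash
python3 -m handwheel '[0.01,-0.163,0,0,0,0,1,0.01,-0.163,0,0,0,0,1,0.01,-0.163,0,0,0,0,1,0.01,-0.163,0.2,0,0,0,1,0.01,-0.163,0.2,0,0,0,1,0.01,-0.163,0.35,0,0,0,1,0.01,-0.163,0.438,0,0,0,1,0.01,-0.163,0.438,0,0,0,1,0.01,-0.163,0.438,0,0,0,1]' 40
python3 -m handwheel '[0,0,0,0,0,0,0,0,0,0,0,0,0,0,0,0,0,0,0,0,0,0,0,0,0,0,0,0,0,0,0,0,0,0,0,0,0,0,0,0,0,0,0,0,0,0,0,0,0,0,0,0,0,0,0,0,0,0,0,0,0,0,0,0,0,0,0,0,0,0]' 40
python3 -c "
from h import *
go(.515,-.267,.182,165.8)"
```

```text
t: 2.9
ee_pos: [0.5132, -0.2651, 0.1682]
tool_rot: [0.123, 0.992, 0.001, -0.001]
force: [-0.2, 0.3, 0.3]
opening: 0.0853
grasp_force: 0.0
t: 3.73
ee_pos: [0.5141, -0.2683, 0.1699]
tool_rot: [0.125, 0.992, -0.0, 0.001]
force: [-0.1, 0.6, 4.8]
opening: 0.0196
grasp_force: 39.6
share [-0.002  0.005 -0.04 ] t 3.73 pos [ 0.5141 -0.2683  0.1699] F [-0.1  0.6  4.8] open 0.0196 grip 39.6
turn [-0.001  0.002 -0.002]
```

```bash
python3 -m handwheel '[0,0,-0.03,0,0,0,0,0,0,-0.06,0,0,0,0,0,0,-0.06,0,0,0,0,0.05,0,-0.06,0,0,0,0,0.1,0,-0.06,0,0,0,0,0.16,0,-0.06,0,0,0,0,0.22,0,-0.06,0,0,0,0,0.28,0,-0.06,0,0,0,0,0.28,0,-0.06,0,0,0,0,0.28,0,-0.06,0,0,0,0]' 40
python3 - <<'E'
from h import *
go(.533,.161,.30,165.8)
for n in('scene',):
    s=snap(n); P=pts(s); hsv=cv2.cvtColor(s['color'],cv2.COLOR_RGB2HSV); H,Sa,V=[hsv[...,i].astype(int) for i in range(3)]
    m=(H>105)&(H<130)&(Sa>120)&(P[...,2]>.03)&(P[...,1]<0)&(P[...,1]>-.33); q=P[m]; print(len(q),np.median(q,0),q.min(0),q.max(0))
    save(s,'s2',(120,90,240,180),6)
E
```

```text
t: 4.57
ee_pos: [0.432, -0.2471, 0.1872]
tool_rot: [0.125, 0.992, -0.0, 0.0]
force: [0.9, 0.5, -0.2]
opening: 0.0198
grasp_force: 39.0
share [ 0.01   1.401 -0.376] t 4.57 pos [ 0.432  -0.2471  0.1872] F [ 0.9  0.5 -0.2] open 0.0198 grip 39.0
turn [-0.     0.001 -0.003]
158 [ 0.44597505 -0.24213192  0.09367381] [-0.42738066 -0.29381966  0.05862827] [ 0.4683791  -0.00230709  0.35717086]
```

View pics/s2.png

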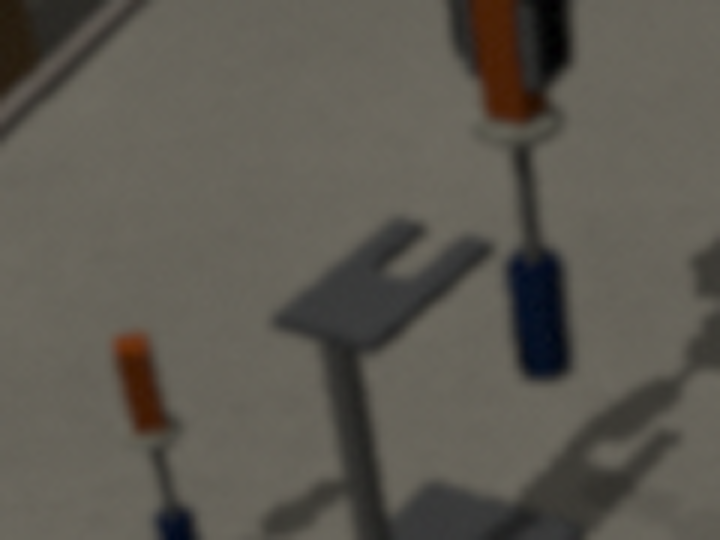

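The crop shows the brush out of the fork and hanging straight, with its bristles at (540,310). Carrying it to the jar.

```bash
python3 -m handwheel '[0,0,-0.15,0,0,0,0,0,0.05,-0.28,0,0,0,0,0.01,0.2,-0.37,0,0,0,0,0.01,1,-0.38,0,0,0,0,0.01,1,-0.38,0,0,0,0,0.01,1,-0.38,0,0,0,0,0.01,1,-0.38,0,0,0,0,0.01,1,-0.38,0,0,0,0,0.01,1,-0.38,0,0,0,0,0.01,1,-0.38,0,0,0,0,0.01,1,-0.38,0,0,0,0]'
python3 -m handwheel '[0,0.1,0,0,0,0,0,0,0.2,0,0,0,0,0,0,0.3,0,0,0,0,0,0,0.4,0,0,0,0,0,0,0.4,0,0,0,0,0,0,0.4,0,0,0,0,0,0,0.4,0,0,0,0,0]'
python3 - <<'E'
from h import *
go(.533,.161,.167,165.8)
for n in('scene','side'):
    s=snap(n); P=pts(s); hsv=cv2.cvtColor(s['color'],cv2.COLOR_RGB2HSV); H,Sa,V=[hsv[...,i].astype(int) for i in range(3)]
    m=((H>105)&(H<130)&(Sa>120)&(P[...,2]>.10)&(P[...,1]<.25)&(P[...,1]>.05)&(P[...,0]>.3)); q=P[m]; v,u=np.nonzero(m); print(n,len(q),np.median(q,0),np.percentile(q,[2,98],axis=0).round(3).tolist(),u.min(),u.max(),v.min(),v.max())
    save(s,n+'3')
a=cv2.imread('pics/scene3.png')[90:270,300:460]; b=cv2.imread('pics/side3.png')[204:384,150:310]
cv2.imwrite('pics/d3.png',cv2.resize(np.hstack([a,b]),None,fx=2.5,fy=2.5,interpolation=2))
E
```

```text
t: 5.53
ee_pos: [0.5049, 0.0469, 0.3008]
tool_rot: [0.122, 0.993, 0.0, 0.0]
force: [0.5, -0.4, -0.5]
opening: 0.0193
grasp_force: 39.5
t: 6.12
ee_pos: [0.5334, 0.1592, 0.3006]
tool_rot: [0.125, 0.992, -0.001, -0.0]
force: [0.3, -0.5, -0.3]
opening: 0.0194
grasp_force: 39.7
share [0.003 0.006 0.445] t 6.12 pos [0.5334 0.1592 0.3006] F [ 0.3 -0.5 -0.3] open 0.0194 grip 39.7
turn [-0.002 -0.    -0.003]
scene 308 [0.54745743 0.15671407 0.20495023] [[0.54, 0.136, 0.172], [0.569, 0.181, 0.436]] 380 444 0 155
side 247 [0.53211457 0.16746997 0.20565201] [[0.525, 0.154, 0.173], [0.544, 0.171, 0.222]] 244 255 257 282
```

View pics/d3.png

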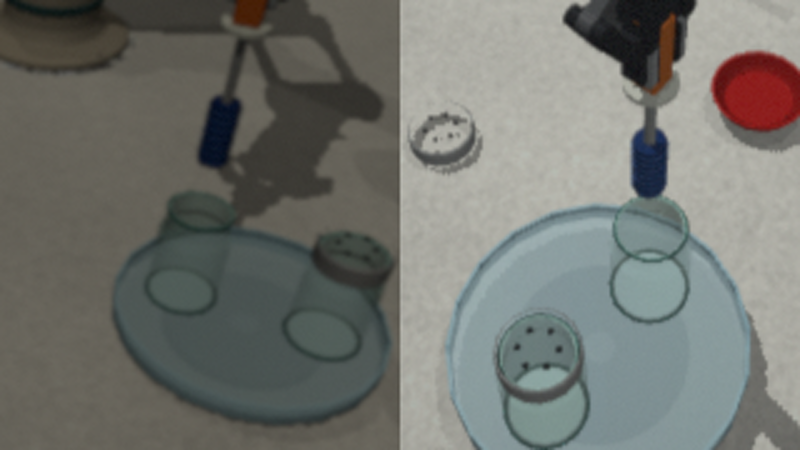

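The pictures show the brush head at (213,165) in the left crop and (650,190) in the right, in line with the jar mouth and foot in both. Dipping.

```bash
python3 -m handwheel '[0.003,0.006,0.1,0,0,0,0,0.003,0.006,0.18,0,0,0,0,0.003,0.006,0.25,0,0,0,0,0.003,0.006,0.32,0,0,0,0,0.003,0.006,0.38,0,0,0,0,0.003,0.006,0.43,0,0,0,0,0.003,0.006,0.45,0,0,0,0,0.003,0.006,0.45,0,0,0,0,0.003,0.006,0.45,0,0,0,0,0.003,0.006,0.45,0,0,0,0]'
python3 - <<'E'
from h import *
go(.533,.161,.30,165.8)
a,b=[snap(n)for n in('scene','side')]
save(a,'a4',(300,90,460,270),2.5); save(b,'b4',(150,204,310,384),2.5)
cv2.imwrite('pics/d4.png',np.hstack([cv2.imread('pics/a4.png'),cv2.imread('pics/b4.png')]))
E
```

```text
t: 7.05
ee_pos: [0.5336, 0.1623, 0.1672]
tool_rot: [0.125, 0.992, 0.0, 0.001]
force: [-0.6, 0.4, -0.7]
opening: 0.0196
grasp_force: 39.8
share [-0.    -0.004 -0.443] t 7.05 pos [0.5336 0.1623 0.1672] F [-0.6  0.4 -0.7] open 0.0196 grip 39.8
turn [ 0.001  0.003 -0.003]
```

View pics/d4.png

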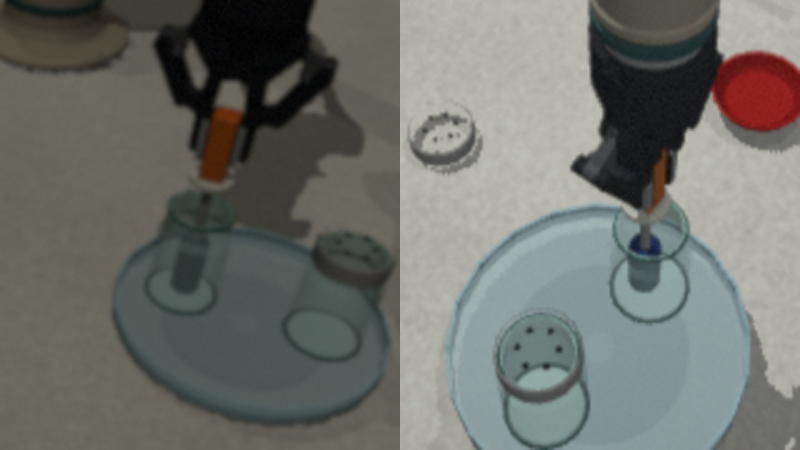

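The head is in the jar: tip at (183,292) left and (645,290) right, close to the foot centre. I'll go down to a light touch so the depth is certain, then withdraw.

```bash
python3 -m handwheel '[0,0,0.015,0,0,0,0,0,0,0.025,0,0,0,0,0,0,0.03,0,0,0,0,0,0,0.03,0,0,0,0,0,0,0.03,0,0,0,0]'
python3 -c "
from h import *
go(.516,-.062,.30,165.8)"
```

```text
t: 7.57
ee_pos: [0.5332, 0.1627, 0.1574]
tool_rot: [0.124, 0.992, 0.0, 0.001]
force: [-0.9, 0.5, 2.4]
opening: 0.0191
grasp_force: 40.2
share [-0.13  -0.74  -0.476] t 7.57 pos [0.5332 0.1627 0.1574] F [-0.9  0.5  2.4] open 0.0191 grip 40.2
turn [ 0.001  0.002 -0.002]
```

```bash
python3 -m handwheel '[0,0,-0.1,0,0,0,0,0,0,-0.2,0,0,0,0,0,0,-0.3,0,0,0,0,0,0,-0.4,0,0,0,0,0,0,-0.47,0,0,0,0,0,0,-0.48,0,0,0,0,-0.13,-0.74,-0.48,0,0,0,0,-0.13,-0.74,-0.48,0,0,0,0,-0.13,-0.74,-0.48,0,0,0,0,-0.13,-0.74,-0.48,0,0,0,0,-0.13,-0.74,-0.48,0,0,0,0,-0.13,-0.74,-0.48,0,0,0,0,-0.13,-0.74,-0.48,0,0,0,0,-0.13,-0.74,-0.48,0,0,0,0,-0.13,-0.74,-0.48,0,0,0,0]'
python3 - <<'E'
from h import *
go(.516,-.062,.137,165.8)
for n in('scene','side'):
    s=snap(n); P=pts(s); hsv=cv2.cvtColor(s['color'],cv2.COLOR_RGB2HSV); H,Sa,V=[hsv[...,i].astype(int) for i in range(3)]
    t=P[((H<5)|(H>174))&(Sa>150)&(P[...,0]>.4)&(P[...,0]<.65)&(P[...,2]>.014)&(P[...,2]<.03)][:,:2]; print(n,'dish',cv2.minEnclosingCircle((t*1000).astype(np.float32)))
    m=(H>105)&(H<130)&(Sa>120)&(P[...,2]>.10)&(P[...,2]<.25)&(abs(P[...,1]+.06)<.05); q=P[m]; print(np.median(q,0).round(3),np.percentile(q,2,axis=0).round(3))
E
```

```text
t: 8.82
ee_pos: [0.5152, -0.0613, 0.2999]
tool_rot: [0.124, 0.992, 0.001, -0.001]
force: [0.2, -0.7, -0.5]
opening: 0.0194
grasp_force: 39.9
share [-0.004 -0.002  0.543] t 8.82 pos [ 0.5152 -0.0613  0.2999] F [ 0.2 -0.7 -0.5] open 0.0194 grip 39.9
turn [ 0.001 -0.003 -0.002]
scene dish ((516.5872192382812, -62.15015411376953), 44.84144973754883)
[ 0.529 -0.06   0.198] [ 0.52  -0.069  0.171]
side dish ((516.0800170898438, -61.79686737060547), 45.23921585083008)
[ 0.516 -0.052  0.202] [ 0.507 -0.063  0.173]
```

Centred over the dish. Tapping gently: down, then a slow finish.

```bash
python3 -m handwheel '[0,0,0.12,0,0,0,0,0,0,0.24,0,0,0,0,0,0,0.36,0,0,0,0,0,0,0.45,0,0,0,0,0,0,0.49,0,0,0,0,0,0,0.51,0,0,0,0,0,0,0.525,0,0,0,0,0,0,0.54,0,0,0,0,0,0,0.545,0,0,0,0,0,0,0.545,0,0,0,0,0,0,0.545,0,0,0,0]'
python3 -c "
from h import *
go(.516,-.062,.30,165.8)"
```

```text
t: 9.83
ee_pos: [0.5165, -0.062, 0.1386]
tool_rot: [0.125, 0.992, 0.0, 0.001]
force: [0.9, 1.3, 1.9]
opening: 0.0198
grasp_force: 40.2
share [ 0.    -0.    -0.538] t 9.83 pos [ 0.5165 -0.062   0.1386] F [0.9 1.3 1.9] open 0.0198 grip 40.2
turn [ 0.001  0.003 -0.002]
```

```bash
python3 -m handwheel '[0,0,0.008,0,0,0,0,0,0,0.01,0,0,0,0,0,0,0.01,0,0,0,0,0,0,0.01,0,0,0,0]'
python3 -c "
from h import *
go(.433,-.247,.187,165.8)"
```

```text
t: 10.17
ee_pos: [0.5164, -0.0621, 0.135]
tool_rot: [0.125, 0.992, 0.0, 0.001]
force: [0.2, 2.1, 4.1]
opening: 0.0193
grasp_force: 40.5
share [ 0.117 -0.666 -0.174] t 10.17 pos [ 0.5164 -0.0621  0.135 ] F [0.2 2.1 4.1] open 0.0193 grip 40.5
turn [ 0.001  0.002 -0.003]
```

```bash
python3 -m handwheel '[0,0,-0.1,0,0,0,0,0,0,-0.2,0,0,0,0,0,0,-0.3,0,0,0,0,0.117,-0.2,-0.3,0,0,0,0,0.117,-0.666,-0.3,0,0,0,0,0.117,-0.666,-0.3,0,0,0,0,0.117,-0.666,-0.3,0,0,0,0,0.117,-0.666,-0.3,0,0,0,0,0.117,-0.666,-0.3,0,0,0,0,0.117,-0.666,-0.24,0,0,0,0,0.117,-0.666,-0.174,0,0,0,0,0.117,-0.666,-0.174,0,0,0,0,0.117,-0.666,-0.174,0,0,0,0]'
python3 - <<'E'
from h import *
go(.5141,-.2683,.187,165.8)
a,b=[snap(n)for n in('scene','side')]
save(a,'a5',(140,80,260,200),3.3); save(b,'b5',(270,95,390,215),3.3)
cv2.imwrite('pics/d5.png',np.hstack([cv2.imread('pics/a5.png'),cv2.imread('pics/b5.png')]))
E
```

```text
t: 11.25
ee_pos: [0.4311, -0.2468, 0.1854]
tool_rot: [0.125, 0.992, 0.001, -0.002]
force: [-0.0, -0.3, -0.3]
opening: 0.0195
grasp_force: 40.1
share [-0.286 -0.001 -0.006] t 11.25 pos [ 0.4311 -0.2468  0.1854] F [-0.  -0.3 -0.3] open 0.0195 grip 40.1
turn [ 0.001 -0.005 -0.002]
```

View pics/d5.png

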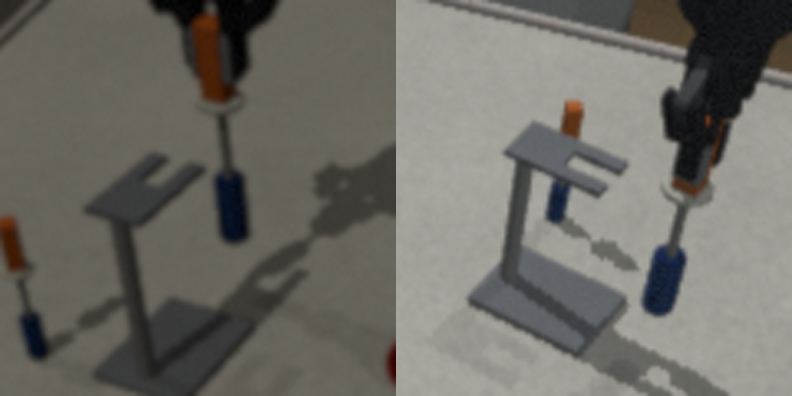

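The brush is still straight and lined up before the fork mouth (fork at (150,185) left). Sliding in, then checking before lowering.

```bash
python3 -m handwheel '[-0.05,0,-0.005,0,0,0,0,-0.1,0,-0.005,0,0,0,0,-0.14,0,-0.005,0,0,0,0,-0.18,0,-0.005,0,0,0,0,-0.22,0,-0.005,0,0,0,0,-0.25,0,-0.005,0,0,0,0,-0.286,0,-0.005,0,0,0,0,-0.286,0,-0.005,0,0,0,0,-0.286,0,-0.005,0,0,0,0]'
python3 -c "
from h import *
go(.5145,-.268,.17,165.8)"
```

```text
t: 12.1
ee_pos: [0.5157, -0.2683, 0.1877]
tool_rot: [0.124, 0.992, 0.0, -0.0]
force: [-0.6, 0.1, -0.5]
opening: 0.0195
grasp_force: 39.9
share [0.004 0.    0.059] t 12.1 pos [ 0.5157 -0.2683  0.1877] F [-0.6  0.1 -0.5] open 0.0195 grip 39.9
turn [ 0.    -0.001 -0.002]
```

```bash
python3 -m handwheel '[0.004,0,0.02,0,0,0,0,0.004,0,0.04,0,0,0,0,0.004,0,0.053,0,0,0,0,0.004,0,0.06,0,0,0,0,0.004,0,0.06,0,0,0,0,0.004,0,0.06,0,0,0,0]'
python3 -c "
from h import *
go(.5145,-.268,.17,165.8)"
```

```text
t: 12.6
ee_pos: [0.5137, -0.2678, 0.1701]
tool_rot: [0.125, 0.992, 0.0, -0.0]
force: [-2.3, 0.6, 1.1]
opening: 0.0198
grasp_force: 40.1
share [-0.003  0.     0.   ] t 12.6 pos [ 0.5137 -0.2678  0.1701] F [-2.3  0.6  1.1] open 0.0198 grip 40.1
turn [ 0.    -0.001 -0.002]
```

Seated. Releasing and backing off.

```bash
python3 -m handwheel '[0,0,0,0,0,0,0.35,0,0,0,0,0,0,0.5,0,0,0,0,0,0,0.7,0,0,0,0,0,0,0.9,0,0,0,0,0,0,0.9,0,0,0,0,0,0,0.9,0,0,0,0,0,0,0.9,0,0,-0.1,0,0,0,0.9,0,0,-0.2,0,0,0,0.9,0,0,-0.3,0,0,0,0.9,0,0,-0.4,0,0,0,0.9,0,0,-0.5,0,0,0,0.9,0.3,0.1,-0.5,0,0,0,0.9,0.3,0.1,-0.5,0,0,0,0.9,0.3,0.1,-0.5,0,0,0,0.9,0.3,0.1,-0.5,0,0,0,0.9,0.3,0.1,-0.5,0,0,0,0.9]'
python3 - <<'E'
from h import *
go(.433,-.247,.3)
a,b=[snap(n)for n in('scene','side')]
save(a,'a6',None,1); save(b,'b6',(270,95,390,215),3.2)
for n,s in(('scene',a),('side',b)):
    P=pts(s); hsv=cv2.cvtColor(s['color'],cv2.COLOR_RGB2HSV); H,Sa,V=[hsv[...,i].astype(int) for i in range(3)]
    q=P[(H>4)&(H<16)&(Sa>150)&(P[...,2]>.209)&(P[...,2]<.225)&(P[...,1]<-.2)]; print(n,len(q),q.mean(0).round(4),np.percentile(q[:,2],95))
i=cv2.imread('pics/a6.png')[80:320,120:470]
cv2.imwrite('pics/d6.png',np.hstack([cv2.resize(i,(560,384)),cv2.resize(cv2.imread('pics/b6.png'),(240,384))]))
E
```

```text
t: 14.02
ee_pos: [0.4345, -0.2168, 0.3207]
tool_rot: [0.124, 0.992, -0.0, 0.001]
force: [0.6, -1.1, 0.5]
opening: 0.0769
grasp_force: 0.0
share [-0.02  -0.099  0.069] t 14.02 pos [ 0.4345 -0.2168  0.3207] F [ 0.6 -1.1  0.5] open 0.0769 grip 0.0
scene 43 [ 0.5209 -0.2663  0.2121] 0.2133886186476311
side 42 [ 0.5156 -0.2639  0.2135] 0.2156614454473871
```

View pics/d6.png

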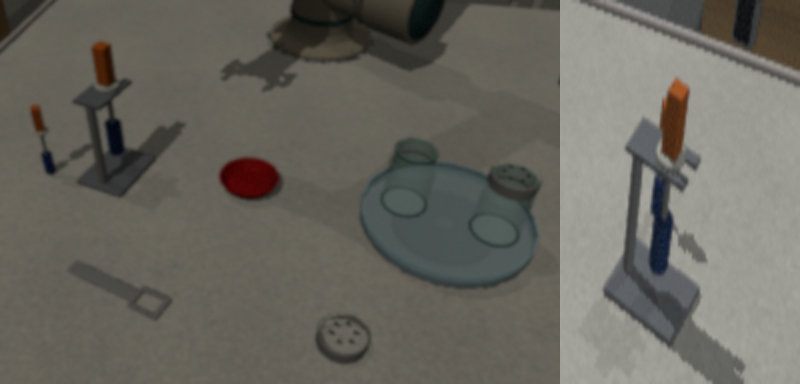

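The picture shows the brush hanging upright in the fork at (103,95), the gripper clear, and the jars, dish, cap and opener in their places. Handing in.

```bash
python3 -c "
from rig import ticket
print(ticket.hand_in())"
```

```text
the job is handed in; nothing more can be done
None
```

The brush was dipped to the jar floor, tapped in the red dish and hung back in its fork; I handed the job in at about 14 s, with no verdict shown.

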